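Shut the mug oven and read its door with the thermometer

ROBOT

A 6-joint arm with a two-finger parallel gripper is mounted at the origin on the work surface. World frame = base frame: x ahead of the robot, y to its left, z up, the work surface at z = 0. Lengths are in m, angles in degrees, forces in N, time in s.
With the tool pointing down it reaches from about 0.4 to 0.825 m from the base axis. Payload 7 kg.
Tool frame: the origin (TCP) lies on the mounting face of the last link; the fingertips stand 178 mm ahead of it and the grasp point (between the pads) lies 159 mm ahead of it; z points along the fingers, y is the direction in which the jaws open and shut (so a half turn about z gives the same grasp; the last joint's range is limited). The gripper opens to 88 mm and grips with 3 to 60 N. Pads are 19 mm wide; open, the fingers measure 130 mm over their backs; the gripper's body (78 mm by 193 mm) begins 47 mm behind the grasp point.
Start: joints at [91.392, 20.546, 0.682, 0, -70.136, -16.507], TCP at [0.176, 0.652, 0.405] pointing down, gripper open.
Joint ranges: [-176.03, 176.03], [-82.01, 121.73], [-58.28, 71.71], [-173.87, 95.51], [-174.79, -0.11], [-173.66, 173.66]. Speed limits (degrees/s): [136.94, 136.94, 172.46, 180, 180, 180].

INTERFACE

Orientations are given as [roll, pitch, yaw] about the fixed x, y, z axes, in that order (R = Rz(yaw) Ry(pitch) Rx(roll)).
In Python, from plant import r gives the robot as it stands. The module is installed in compiled form; this text tells all that it offers.
- The arm moves only by the tool carry_out, never from a script. Its argument "plan" is a list of rows, each a list of 3 entries, a list of its own where there are three numbers: the shift along the tool's x, y, z in m, then the turn, a rotation vector about the tool's x, y, z in degrees, then the closure in counts, from 0 (fully open) to 255 (shut). In form: [[[x, y, z], [ax, ay, az], hand], ...]. A call has 1 to 12 rows; each row shifts and turns the commanded pose from where the row before left it, along the tool's axes as they then stand; what a row does not reach is not made up. A row lasts 1/12 s, in which the tool goes at most 41.7 mm and 7.16 degrees, less where a joint would pass 70% of its speed; a pose out of reach is approached as far as the arm can. A call is refused whole if a number of a shift passes 0.0417 or a number of a turn 7.16, either way. A call with a gripper value outside its range is refused whole. The fingers move at their own pace and stop on an object; "grip_force" is the grip in N (left out, the last holds). Time passes only in rows, so rows that do not move let the fingers close. It gives the time, the measured TCP pose, the force and the opening at its end, in the units of the state.
- r.get_state(): the state, without advancing time (a new reading comes with each control period).
- r.capture(name): name is "side" or "top"; returns the picture (384x512x3 uint8, red, green, blue); there is no depth.
- r.get_calibration(name): a dict with "K" (3x3 intrinsics, pixels), "D" ([k1, k2, p1, p2, k3] as OpenCV has them; the pictures are not rectified), "rvec" (rotation vector, rad) and "tvec" (3), from world to camera coordinates, as OpenCV has them. Camera axes: x right, y down, z forward; pixel columns grow to the right and rows downward; lengths in m; the calibration is good to about 2 mm. A picture is of the moment at which its call begins. get_calibration takes no time and is no camera call.
- r.close_job(): hands the job in, once; it reports no verdict.
The state is a dict: "time_s": time; "joints": joint angles; "qd": joint speeds; "joint_torque": joint torques, N m; "tcp_pos": TCP position; "eef_rot": TCP orientation; "contact_force": force on the tool from outside, world axes, zero at the start; "moment": the same for the moment, N m; "gripper_width": finger opening in m.
Only numpy, scipy, OpenCV 4.12 (cv2) and the standard library are available. Lean on these libraries where they do the work, as an engineer would, in place of code of your own. Each camera call takes 0.05 s, during which the arm holds its last target. There are 200 camera calls.

TASK

Push the mug oven's door shut, gently, until it is fully home on its catch and stays there by itself. Then pick up the infrared thermometer, point its nose at the middle of the round black patch on the shut door from about 8 cm away, and hold it steady there for two seconds. Then set the thermometer back on its rubber mat, right way up, without dropping it, and leave the mug, the tumbler and the tape roll where they are.

Things in the scene. Friction and masses are not known exactly. Their poses are not given: they have to be found in the camera images.
- oven: Grey bench oven, fixed, 260 deep (x), 330 wide (y, from -130 to +200), 220 high. Origin under the middle of the door opening and of the depth; +x of its frame points from the front into the oven, so the door closes towards +x; +y points along the front from the hinge side to the control column. Front face at x = -130. The top is flat.
- oven_door (a joint): Hinge of the oven's steel door, rad, 0 = square on the front, positive = open, out to the oven's -x side. Upright axis at the door's -y edge. Its stop and roller catch are adjustable: the shut door rests anywhere from 0 to 0.075. The catch resists from 0.085 above that rest (some 10 N near the free edge), tops out 0.017 above it, then draws the door in; let go sooner, it springs back ajar.
- door_hinge (a point): Point on the upright hinge axis, in the plane of the door's inner face, at the height of its top edge (215 mm above the table). The door is 250 wide, 16 thick, from 20 to 215 mm above the table.
- door_top_corner (a point): Upper free corner of the door's outer face: 250 mm from the hinge axis, 215 mm above the table. A black upright bar handle is 22 mm in from the free edge, 60 to 140 mm above the table, standing 38 mm off the face; above it (150 to 210 mm) the outer face is bare and can be pushed.
- patch (a point): Centre of the outer surface of the round matte black patch (50 across, 3 thick) on the door's outer face, 110 mm from the hinge axis, 120 mm above the table. Its -x axis points straight out of the door.
- wand: Infrared thermometer, loose, about 0.2 kg: a grey block 110 long, 34 wide, 38 high, with flat sides and flat underside, and a black tapered nose at one end; 150 long in all. Origin under the middle of its length; +x points along it to the nose tip (x = +75; the grey block runs from x = -75 to +35), +z up.
- wand_nose (a point): Tip of the thermometer's nose, on its line of sight, 20 mm above its underside; same axes as the wand: it looks along +x.
- mat: Black rubber mat, fixed, 150 (x) by 210 (y) by 3 thick, on which the thermometer lies; origin under its centre.
- mug: White ceramic mug, 95 high, 82 across with a handle, bystander, origin under its centre.
- tumbler: Steel tumbler with a dark cap, 150 high, 68 across, bystander, origin under its centre.
- tape: Roll of tape lying flat, 90 across, 25 high, bystander, origin under its centre.
There are look-alikes about, which are no part of the job. Of the things that look like the wand, take the one that is farthest to the robot's right at the start.

How it is judged (in metres and radians):
On the way, in this order (a step that is already met when the one before it is completed fails the run):
1. the oven door is caught (below 0.08 rad, nearer than an uncaught door can stay) and stays so for 0.4 s with nothing touching it (value of joint oven_door below 0.08 rad and contact force between each of the fingers, the arm and oven below 0.1 N), for 0.4 s.
2. the thermometer, held by the fingers, looks at the patch within 22 mm of its centre from 40 to 130 mm away, steady (under 30 mm/s), door shut, for 1 s (value of joint oven_door below 0.08 rad and x of patch in the frame of wand_nose between 0.04 and 0.13 m and y of patch in the frame of wand_nose between -0.022 and 0.022 m and z of patch in the frame of wand_nose between -0.022 and 0.022 m and linear speed of wand below 0.03 m/s and contact force between the fingers and wand above 0.5 N), for 1 s.
At the end, for the whole second after the job is handed in: The door is shut on its catch (below 0.08 rad); the thermometer lies at rest, released, on its flat underside (tilt under 0.15 rad, underside under 8 mm above the table), with its middle over the mat (value of joint oven_door below 0.08 rad and x of wand in the frame of mat between -0.075 and 0.075 m and y of wand in the frame of mat between -0.105 and 0.105 m and height (world z) of wand below 0.008 m and angle between wand's own z axis and vertical below 0.15 rad and linear speed of wand below 0.01 m/s); the robot touches nothing.
It fails at once if the oven or its door is pushed with more than 35 N (contact force between any of the fingers, the arm, wand and oven above 35 N).
It fails at once if the door is slammed (faster than 2 rad/s) (velocity of joint oven_door below -2 rad/s).
It fails at once if the thermometer is let go in the air (its underside over 25 mm above the mat) (height (world z) of wand above 0.028 m and contact force between the fingers and wand below 0.05 N).
It fails at once if the mug, tumbler or tape roll is moved by more than 30 mm or tipped (distance of any of mug, tumbler, tape from where it was at the start of the episode above 0.03 m or angle between any of mug, tumbler's own z axis and vertical above 0.3 rad).
It also fails if it takes over 67 s, if anything falls off the work surface, if the arm or the gripper's body presses on something with over 40 N, if the wrist force passes 120 N, or if a joint passes its speed limit or range.

## Working session

There is one attempt and no reset: what is moved stays moved. The work goes in short steps, Python scripts to look and compute and a tool call to move; the robot and the scene stay as the last step left them, time stands still between calls to the robot, and variables do not carry over. Pictures are saved under pics/ and viewed, about 8 in all and at most 12, crops included, and the job is handed in when it is done.

Besides the shell and the picture viewer there is one more tool, called after ">>>" as name(argument=value, ...), one argument or row to a line, values as JSON. carry_out: Moves the arm, as the interface text tells. Its arguments: {"type":"object","properties":{"plan":{"type":"array","items":{"type":"array"}},"grip_force":{"type":"number"}},"required":["plan"]}

```bash
mkdir -p pics
cat > h.py <<'E'
import numpy as np, cv2
from plant import r
from scipy.spatial.transform import Rotation as R
def cap(n,f):
    im=r.capture(n); cv2.imwrite('pics/'+f,im[:,:,::-1]); return im
def ray(n,uv):
    c=r.get_calibration(n); K,D=np.array(c['K'],float),np.array(c['D'],float)
    p=cv2.undistortPoints(np.array(uv,float).reshape(-1,1,2),K,D)[:,0]
    M=cv2.Rodrigues(np.array(c['rvec'],float))[0]; t=np.array(c['tvec'],float).ravel()
    return -M.T@t,(np.c_[p,np.ones(len(p))])@M
def onz(n,uv,z):
    o,d=ray(n,uv); return o+d*((z-o[2])/d[:,2])[:,None]
def proj(n,P):
    c=r.get_calibration(n)
    return cv2.projectPoints(np.array(P,float).reshape(-1,1,3),np.array(c['rvec'],float),np.array(c['tvec'],float),np.array(c['K'],float),np.array(c['D'],float))[0][:,0]
E
python3 - <<'E'
from h import *
a=cap('top','t0.png');b=cap('side','s0.png')
cv2.imwrite('pics/t0b.png',cv2.resize(a[:,:,::-1],(800,600),interpolation=cv2.INTER_CUBIC))
cv2.imwrite('pics/s0b.png',cv2.resize(b[:,:,::-1],(800,600),interpolation=cv2.INTER_CUBIC))
for n in('top','side'):print(n,ray(n,[[256,192]]),onz(n,[[0,0],[511,0],[0,383],[511,383]],0).round(2).tolist())
print(r.get_state())
E
```

```text
top (array([0.21524533, 0.19989568, 1.70514523]), array([[ 0.19132081, -0.02211729, -0.98148505]])) [[1.48, 1.2, 0.0], [1.31, -1.02, 0.0], [-0.09, 1.14, 0.0], [-0.23, -0.71, 0.0]]
side (array([ 0.07231124, -0.81897565,  1.02412678]), array([[ 0.31289484,  0.71784843, -0.62194541]])) [[-1.08, 6.06, 0.0], [6.01, 3.13, 0.0], [-0.4, -0.14, 0.0], [0.9, -0.7, 0.0]]
{'time_s': 0.1, 'joints': array([ 9.13895709e+01,  2.05877718e+01,  6.39304215e-01, -1.76051410e-02,
       -7.01350827e+01, -1.65061970e+01]), 'qd': array([ 0.00448556, -0.11115534,  0.16093455,  0.07470927,  0.01577839,
        0.15647821]), 'joint_torque': array([-2.60606379e-03, -5.84161770e+01,  2.93751740e+01,  7.01544106e+00,
        1.01287241e-02, -5.61760328e-05]), 'tcp_pos': array([0.17599545, 0.65147953, 0.40381375]), 'eef_rot': array([ 1.79915190e+02, -7.87160981e-03, -1.51226147e+01]), 'contact_force': array([ 0.52547405, -0.69886612,  0.72240835]), 'moment': array([-0.06607656, -0.03797772,  0.02576635]), 'gripper_width': 0.08739214556903462}
```

View pics/t0b.png

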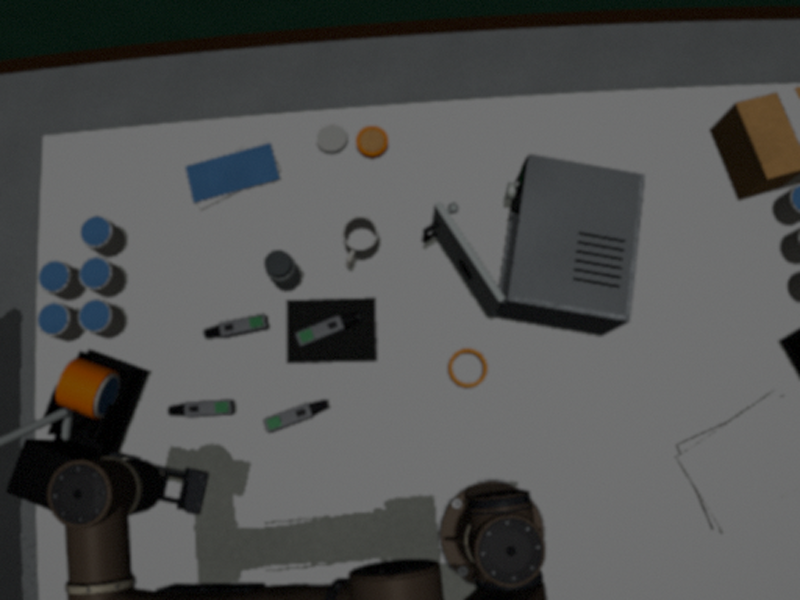

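View pics/s0b.png

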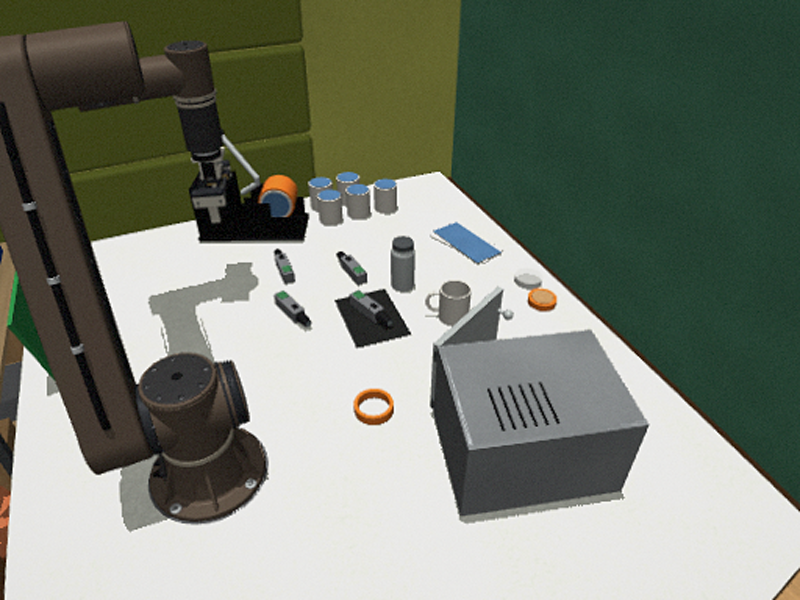

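The top view has the oven at upper right, its front facing image left. The hinge is at about (500,312) and the door's free corner at about (437,207). Four wands are visible; the rightmost lies on the mat at about (325,330), nose to the right. Next I'll look at an enlarged crop.

Run:
```python
from h import *
a=cv2.imread('pics/t0.png')
c=a[90:250,170:420]; c=cv2.resize(c,None,fx=3,fy=3,interpolation=cv2.INTER_CUBIC)
cv2.imwrite('pics/t0c.png',cv2.convertScaleAbs(c,alpha=1.8))
```

```text
(no output)
```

View pics/t0c.png

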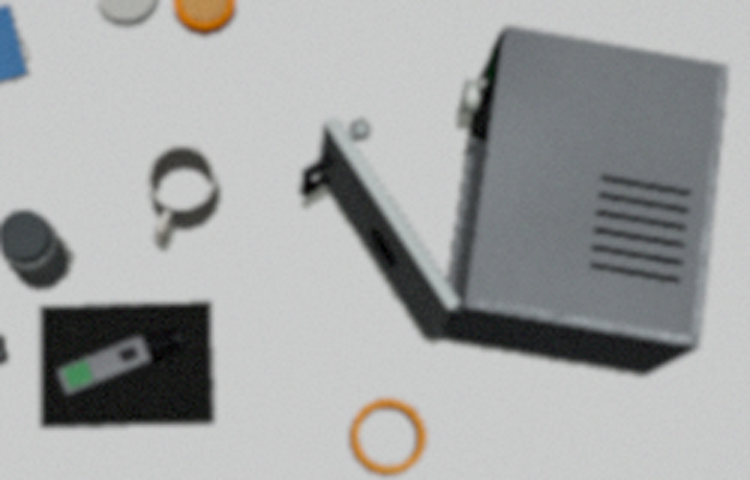

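The crop shows the door as a light strip from (329,122) to (453,303). The oven top corners are (503,28), (727,66), (695,348) and (462,303). The mat spans (42,306) to (212,423), and the wand's grey block runs from (62,385) to (146,347).

Run:
```python
from h import *
f=lambda L:np.array(L,float)/3+[170-.33,90-.33]
P=lambda L,z:onz('top',f(L),z)[:,:2]
o=P([[503,28],[727,66],[695,348],[462,303]],.22);print('oven',o.round(3).tolist(),[np.linalg.norm(o[i]-o[i-1]).round(3) for i in range(4)])
# rigid fit: oven coords of those corners: front +y, back +y, back -y, front -y
m=np.array([[-.13,.2],[.13,.2],[.13,-.13],[-.13,-.13]])
A=m-m.mean(0);B=o-o.mean(0);th=np.arctan2((A[:,0]*B[:,1]-A[:,1]*B[:,0]).sum(),(A*B).sum())
Q=np.array([[np.cos(th),-np.sin(th)],[np.sin(th),np.cos(th)]]);t=o.mean(0)-Q@m.mean(0)
print('oven pose',np.degrees(th),t,'res',(o-(m@Q.T+t)).round(3).tolist())
d=P([[323,122],[335,120],[460,300],[447,307]],.215);print('door',d.round(3).tolist(),'in oven frame',((d-t)@Q).round(3).tolist())
mt=P([[42,308],[210,303],[213,421],[42,426]],.003);print('mat',mt.round(3).tolist(),mt.mean(0))
w=P([[57,374],[68,395],[151,358],[140,337]],.041);print('wand',w.round(3).tolist(),w.mean(0),[np.linalg.norm(w[i]-w[i-1]).round(3) for i in range(4)])
ax=w[2]+w[3]-w[0]-w[1];ax/=np.linalg.norm(ax);print('yaw',np.degrees(np.arctan2(ax[1],ax[0])),'origin',w.mean(0)+.02*ax)
print('mug',P([[184,187]],.095),'tumb',P([[28,238]],.15),'tape',P([[388,436]],.025),'nose',P([[183,340]],.023))
```

```text
oven [[0.803, -0.134], [0.74, -0.385], [0.422, -0.299], [0.492, -0.052]] [np.float64(0.322), np.float64(0.259), np.float64(0.329), np.float64(0.257)]
oven pose -104.96817834918946 [ 0.58020831 -0.20860212] res [[-0.004, 0.0], [-0.0, 0.001], [0.001, 0.001], [0.004, -0.002]]
door [[0.708, 0.079], [0.71, 0.065], [0.496, -0.051], [0.49, -0.036]] in oven frame [[-0.311, 0.05], [-0.298, 0.054], [-0.131, -0.122], [-0.144, -0.132]]
mat [[0.567, 0.428], [0.557, 0.221], [0.411, 0.228], [0.421, 0.436]] [0.48907462 0.32829636]
wand [[0.477, 0.409], [0.451, 0.397], [0.488, 0.296], [0.514, 0.307]] [0.48277938 0.35242091] [np.float64(0.108), np.float64(0.029), np.float64(0.108), np.float64(0.029)]
yaw -70.07456183389947 origin [0.48959532 0.33361818]
mug [[0.68052678 0.24049429]] tumb [[0.61889596 0.42051544]] tape [[0.37420508 0.02126605]] nose [[0.5098826  0.25684279]]
```

>>> carry_out(
  plan=[
    [[0.015, 0.01, 0], [0, 0, 0], 255],
    [[0.0305, 0.0195, 0], [0, 0, 0], 255],
    [[0.0305, 0.0195, 0], [0, 0, 0], 255],
    [[0.0305, 0.0195, 0], [0, 0, 0], 255],
    [[0.0305, 0.0195, 0], [0, 0, 0], 255],
    [[0.0305, 0.0195, 0], [0, 0, 0], 255],
    [[0.0305, 0.0195, 0], [0, 0, 0], 255],
    [[0.0305, 0.0195, 0], [0, 0, 0], 255],
    [[0.0305, 0.0195, 0], [0, 0, 0], 255],
    [[0.0305, 0.0195, 0], [0, 0, 0], 255],
    [[0.0305, 0.0195, 0], [0, 0, 0], 255],
    [[0.0305, 0.0195, 0], [0, 0, 0], 255],
  ],
  grip_force=20,
)

```text
time_s: 1.1
tcp_pos: [0.4566, 0.3414, 0.4046]
eef_rot: [180.0, 0.0, -15.1]
contact_force: [-0.7, 0.3, -0.3]
gripper_width: 0.0129
```

>>> carry_out(
  plan=[
    [[0.0305, 0.0195, 0], [0, 0, 0], 255],
    [[0.0305, 0.0195, 0], [0, 0, 0], 255],
    [[0.0305, 0.0195, 0], [0, 0, 0], 255],
    [[0.0305, 0.0195, 0], [0, 0, 0], 255],
    [[0.0305, 0.0195, 0], [0, 0, 0], 255],
    [[0.0305, 0.0195, 0], [0, 0, 0], 255],
    [[0.0305, 0.0195, 0], [0, 0, 0], 255],
    [[0.0305, 0.0195, 0], [0, 0, 0], 255],
    [[0.015, 0.01, 0], [0, 0, 0], 255],
    [[0, 0, 0], [0, 0, 0], 255],
    [[0, 0, 0], [0, 0, 0], 255],
  ],
)

```text
time_s: 2.02
tcp_pos: [0.6629, 0.1141, 0.4037]
eef_rot: [180.0, 0.1, -15.3]
contact_force: [0.2, -0.4, -0.9]
gripper_width: 0.0001
```

>>> carry_out(
  plan=[
    [[0, 0, 0.012], [0, 0, 0], 255],
    [[0, 0, 0.02], [0, 0, 0], 255],
    [[0, 0, 0.018], [0, 0, 0], 255],
    [[0.0075, 0.0057, 0], [0, 0, 0], 255],
    [[0.0075, 0.0057, 0], [0, 0, 0], 255],
    [[0.0073, 0.0057, 0], [0, 0, 0], 255],
    [[0.0046, 0.0049, 0], [0, 0, 0], 255],
    [[0.0046, 0.0049, 0], [0, 0, 0], 255],
    [[0.0046, 0.0049, 0], [0, 0, 0], 255],
    [[0.0046, 0.0049, 0], [0, 0, 0], 255],
    [[0.0046, 0.0049, 0], [0, 0, 0], 255],
  ],
)

```text
time_s: 2.93
tcp_pos: [0.6958, 0.063, 0.3551]
eef_rot: [-180.0, -0.0, -15.1]
contact_force: [-0.4, 0.1, 0.1]
gripper_width: 0.0003
```

>>> carry_out(
  plan=[
    [[0.0038, 0.0056, 0], [0, 0, 0], 255],
    [[0.0038, 0.0056, 0], [0, 0, 0], 255],
    [[0.0038, 0.0056, 0], [0, 0, 0], 255],
    [[0.0038, 0.0056, 0], [0, 0, 0], 255],
    [[0.0038, 0.0056, 0], [0, 0, 0], 255],
    [[0.0029, 0.0061, 0], [0, 0, 0], 255],
    [[0.0029, 0.0061, 0], [0, 0, 0], 255],
    [[0.0029, 0.0061, 0], [0, 0, 0], 255],
    [[0.0029, 0.0061, 0], [0, 0, 0], 255],
    [[0.0029, 0.0061, 0], [0, 0, 0], 255],
  ],
)

```text
time_s: 3.77
tcp_pos: [0.7126, -0.0021, 0.3546]
eef_rot: [180.0, 0.0, -15.1]
contact_force: [-0.2, 1.3, 0.3]
gripper_width: 0.0001
```

Run:
```python
from h import *
a=cap('top','t1.png')
c=a[90:250,230:430]; c=cv2.resize(c,None,fx=3.5,fy=3.5,interpolation=cv2.INTER_CUBIC)
cv2.imwrite('pics/t1c.png',cv2.convertScaleAbs(c[:,:,::-1],alpha=1.8))
```

```text
(no output)
```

View pics/t1c.png

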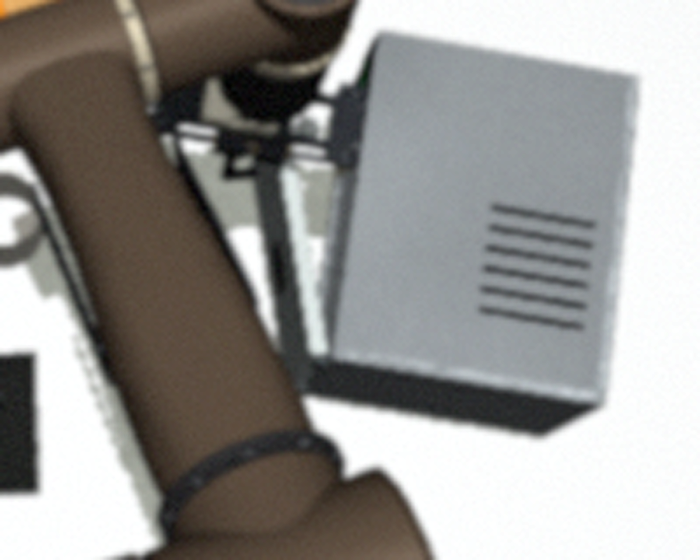

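The door follows the fingers and stands at about 0.3 rad. The gripper body clears the oven top. I'll continue, more slowly.

>>> carry_out(
  plan=[
    [[0.002, 0.0054, 0], [0, 0, 0], 255],
    [[0.002, 0.0054, 0], [0, 0, 0], 255],
    [[0.0017, 0.0054, 0], [0, 0, 0], 255],
    [[0.0017, 0.0054, 0], [0, 0, 0], 255],
    [[0.0015, 0.0054, 0], [0, 0, 0], 255],
    [[0.001, 0.004, 0], [0, 0, 0], 255],
    [[0.0005, 0.002, 0], [0, 0, 0], 255],
  ],
)

```text
time_s: 4.4
tcp_pos: [0.714, -0.0368, 0.3547]
eef_rot: [180.0, -0.0, -15.1]
contact_force: [1.0, 0.2, 0.1]
gripper_width: 0.0003
```

>>> carry_out(
  plan=[
    [[0.0004, 0.0016, 0], [0, 0, 0], 255],
    [[0.0004, 0.0016, 0], [0, 0, 0], 255],
    [[0.0004, 0.0016, 0], [0, 0, 0], 255],
    [[0.0004, 0.0016, 0], [0, 0, 0], 255],
  ],
)

```text
time_s: 4.73
tcp_pos: [0.7139, -0.0426, 0.3547]
eef_rot: [-180.0, 0.0, -15.1]
contact_force: [1.1, 0.5, -0.9]
gripper_width: 0.0005
```

>>> carry_out(
  plan=[
    [[0.0003, 0.0015, 0], [0, 0, 0], 255],
    [[0.0003, 0.0015, 0], [0, 0, 0], 255],
    [[0.0002, 0.0015, 0], [0, 0, 0], 255],
  ],
)

```text
time_s: 4.98
tcp_pos: [0.7135, -0.0472, 0.3546]
eef_rot: [180.0, 0.0, -15.1]
contact_force: [-0.2, 0.5, -0.1]
gripper_width: 0.0003
```

>>> carry_out(
  plan=[
    [[0.0002, 0.0015, 0], [0, 0, 0], 255],
    [[0.0002, 0.0015, 0], [0, 0, 0], 255],
    [[0, 0, 0], [0, 0, 0], 255],
  ],
)

```text
time_s: 5.23
tcp_pos: [0.7132, -0.0499, 0.3546]
eef_rot: [-179.9, -0.0, -15.1]
contact_force: [0.6, 3.7, -0.4]
gripper_width: 0.0004
```

>>> carry_out(
  plan=[
    [[0.0002, 0.0015, 0], [0, 0, 0], 255],
    [[0.0002, 0.0015, 0], [0, 0, 0], 255],
    [[0, 0, 0], [0, 0, 0], 255],
  ],
)

```text
time_s: 5.48
tcp_pos: [0.713, -0.0518, 0.3546]
eef_rot: [-179.9, -0.0, -15.1]
contact_force: [0.5, 8.8, -0.2]
gripper_width: 0.0001
```

>>> carry_out(
  plan=[
    [[0.0001, 0.0015, 0], [0, 0, 0], 255],
    [[0.0001, 0.0015, 0], [0, 0, 0], 255],
    [[0, 0, 0], [0, 0, 0], 255],
  ],
)

```text
time_s: 5.73
tcp_pos: [0.7125, -0.0547, 0.3546]
eef_rot: [-179.9, -0.1, -15.1]
contact_force: [1.9, 8.3, -1.4]
gripper_width: -0.0
```

>>> carry_out(
  plan=[
    [[0.0001, 0.0015, 0], [0, 0, 0], 255],
    [[0.0001, 0.0015, 0], [0, 0, 0], 255],
    [[0, 0, 0], [0, 0, 0], 255],
  ],
)

```text
time_s: 5.98
tcp_pos: [0.712, -0.0582, 0.3546]
eef_rot: [-179.9, -0.1, -15.1]
contact_force: [1.8, 4.7, -1.3]
gripper_width: 0.0007
```

>>> carry_out(
  plan=[
    [[0.0001, 0.0015, 0], [0, 0, 0], 255],
    [[0.0001, 0.0015, 0], [0, 0, 0], 255],
    [[0, 0, 0], [0, 0, 0], 255],
  ],
)

```text
time_s: 6.23
tcp_pos: [0.7112, -0.0619, 0.3548]
eef_rot: [-180.0, -0.0, -15.1]
contact_force: [2.1, 2.5, -1.9]
gripper_width: 0.0008
```

>>> carry_out(
  plan=[
    [[0, 0.0015, 0], [0, 0, 0], 255],
    [[0, 0.001, 0], [0, 0, 0], 255],
    [[0, 0, 0], [0, 0, 0], 255],
  ],
)

```text
time_s: 6.48
tcp_pos: [0.7099, -0.0651, 0.3546]
eef_rot: [180.0, 0.0, -15.1]
contact_force: [0.3, -0.5, -1.0]
gripper_width: 0.0006
```

>>> carry_out(
  plan=[
    [[0, 0.0012, 0], [0, 0, 0], 255],
    [[0, 0, 0], [0, 0, 0], 255],
  ],
)

```text
time_s: 6.65
tcp_pos: [0.7097, -0.0662, 0.3546]
eef_rot: [180.0, 0.0, -15.1]
contact_force: [-0.4, -0.0, -1.1]
gripper_width: 0.0005
```

>>> carry_out(
  plan=[
    [[0, 0.0012, 0], [0, 0, 0], 255],
    [[0, 0, 0], [0, 0, 0], 255],
  ],
)

```text
time_s: 6.82
tcp_pos: [0.7095, -0.0671, 0.3547]
eef_rot: [180.0, 0.0, -15.1]
contact_force: [-0.4, 0.2, 0.2]
gripper_width: 0.0004
```

>>> carry_out(
  plan=[
    [[0, -0.01, 0], [0, 0, 0], 255],
    [[0, -0.03, 0], [0, 0, 0], 255],
    [[0, -0.04, 0], [0, 0, 0], 255],
    [[0, -0.04, 0], [0, 0, 0], 0],
    [[-0.02, -0.035, -0.01], [0, 0, 0], 0],
    [[-0.02, -0.035, -0.01], [0, 0, 0], 0],
    [[-0.02, -0.035, -0.01], [0, 0, 0], 0],
    [[-0.02, -0.035, -0.01], [0, 0, 0], 0],
    [[-0.02, -0.035, -0.01], [0, 0, 0], 0],
    [[-0.02, -0.035, 0], [0, 0, 0], 0],
    [[-0.02, -0.035, 0], [0, 0, 0], 0],
    [[0, 0, 0], [0, 0, 0], 0],
  ],
)

```text
time_s: 7.82
tcp_pos: [0.6673, 0.3294, 0.4044]
eef_rot: [-179.9, 0.0, -14.8]
contact_force: [-0.1, -0.3, -1.1]
gripper_width: 0.0552
```

Run:
```python
from h import *
a=cap('top','t2.png');b=cap('side','s2.png')
c=a[90:250,170:420]; c=cv2.resize(c,None,fx=3,fy=3,interpolation=cv2.INTER_CUBIC)
cv2.imwrite('pics/t2c.png',cv2.convertScaleAbs(c[:,:,::-1],alpha=1.8))
print(r.get_state()['joints'],r.get_state()['contact_force'])
```

```text
[ 4.08642899e+01  2.70342270e+01  1.06930882e+01 -4.88279795e-03
 -7.36833766e+01  3.42214519e+01] [-3.20914049e-01 -2.73225106e-04 -2.73886065e-01]
```

View pics/t2c.png

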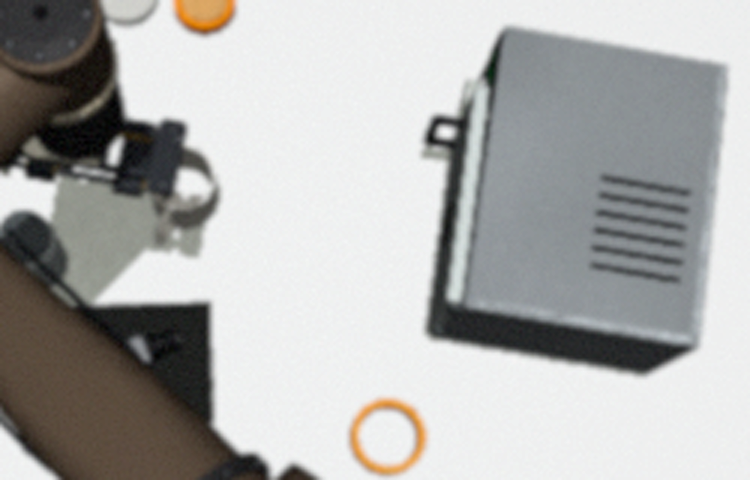

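The door is shut: the light strip runs from (451,302) to (474,82), close along the oven front.

Run:
```python
from h import *
f=lambda L:np.array(L,float)/3+[170-.33,90-.33]
th=np.radians(-104.97);Q=np.array([[np.cos(th),-np.sin(th)],[np.sin(th),np.cos(th)]]);t=np.array([.5802,-.2086])
d=onz('top',f([[447,302],[472,84],[463,303],[488,80]]),.215)[:,:2]
print(d.round(3).tolist(),((d-t)@Q).round(4).tolist())
for i in(0,2):
  v=d[i+1]-d[i];print(np.linalg.norm(v),np.degrees(np.arctan2(v[1],v[0])))
H=t+Q@[-.13,-.125]
for ph in(0,.03,.06):
  a=th+np.pi/2+ph;e=np.array([np.cos(a),np.sin(a)]);n=np.array([-e[1],e[0]])
  p=H+.11*e+.019*n;print(ph,'patch',p,'nose',p+.08*n,'org',p+.155*n,'wandyaw',np.degrees(a)-90)
  print(proj('top',np.r_[p,.12]))
# check the patch in first picture (door open): crop (384,250)
a=cv2.imread('pics/t0.png')
for ph in(.70,.75,.8):
  A=th+np.pi/2+ph;e=np.array([np.cos(A),np.sin(A)]);n=np.array([-e[1],e[0]]);print(ph,(proj('top',np.r_[H+.11*e+.019*n,.12])-[169.67,89.67])*3,(proj('top',np.r_[H+.25*e+.016*n,.215])-[169.67,89.67])*3)
```

```text
[[0.495, -0.036], [0.74, -0.092], [0.493, -0.054], [0.744, -0.111]] [[-0.1444, -0.1268], [-0.1539, 0.1245], [-0.1271, -0.1247], [-0.1368, 0.1326]]
0.25146638908766317 -12.793429267857514
0.25751550565991377 -12.805753884521277
0 patch [ 0.60419776 -0.06078218] nose [0.62486282 0.01650272] org [0.64423631 0.08895731] wandyaw -104.97
[[318.46786291 164.51267698]]
0.03 patch [ 0.60444947 -0.05744291] nose [0.62278703 0.02042707] org [0.63997849 0.09343017] wandyaw -103.25112661460753
[[317.51193295 164.5151496 ]]
0.06 patch [ 0.6046009 -0.0540976] nose [0.62059446 0.02428739] org [0.63558842 0.09777331] wandyaw -101.53225322921506
[[316.55720021 164.54556538]]
0.7 [[384.89535128 245.78970933]] [[330.45815833 117.86463634]]
0.75 [[381.32052886 248.86217943]] [[321.27493779 123.97215465]]
0.8 [[377.90729808 252.11189252]] [[312.40777665 130.53135153]]
```

>>> carry_out(
  plan=[
    [[-0.0297, 0.0056, 0], [0, 0, 0], 0],
    [[-0.0297, 0.0056, 0], [0, 0, 0], 0],
    [[-0.0297, 0.0056, 0], [0, 0, 0], 0],
    [[-0.0297, 0.0056, 0], [0, 0, 0], 0],
    [[-0.0297, 0.0056, 0], [0, 0, 0], 0],
    [[-0.0297, 0.0056, 0], [0, 0, 0], 0],
    [[0, 0, 0], [0, 0, 6.9], 0],
    [[0, 0, 0], [0, 0, 6.9], 0],
    [[0, 0, 0], [0, 0, 6.9], 0],
    [[0, 0, 0], [0, 0, 6.9], 0],
    [[0, 0, 0], [0, 0, 6.9], 0],
    [[0, 0, 0], [0, 0, 6.9], 0],
  ],
)

```text
time_s: 8.92
tcp_pos: [0.4892, 0.3352, 0.4049]
eef_rot: [-180.0, -0.0, -56.9]
contact_force: [0.4, 0.2, -0.1]
gripper_width: 0.0875
```

>>> carry_out(
  plan=[
    [[0, 0, 0], [0, 0, 6.9], 0],
    [[0, 0, 0.02], [0, 0, 6.9], 0],
    [[0, 0, 0.03], [0, 0, 0], 0],
    [[0, 0, 0.03], [0, 0, 0], 0],
    [[0, 0, 0], [0, 0, 0], 0],
    [[0, 0, 0], [0, 0, 0], 0],
  ],
)

```text
time_s: 9.42
tcp_pos: [0.4891, 0.3352, 0.324]
eef_rot: [179.9, -0.1, -70.4]
contact_force: [0.8, 0.3, 1.6]
gripper_width: 0.0877
```

Run:
```python
from h import *
a=cap('top','t3.png');b=cap('side','s3.png')
p=proj('side',[[.4834,.3522,.05]])[0].astype(int);print(p)
c=b[max(0,p[1]-75):p[1]+75,p[0]-100:p[0]+100]; c=cv2.resize(c,None,fx=4,fy=4,interpolation=cv2.INTER_CUBIC)
cv2.imwrite('pics/s3c.png',c[:,:,::-1])
print(r.get_state()['joints'])
```

```text
[234 190]
[ 5.33307972e+01  1.64929503e+01 -1.60339465e+01  5.66995317e-02
 -5.73532550e+01 -3.36810434e+01]
```

View pics/s3c.png

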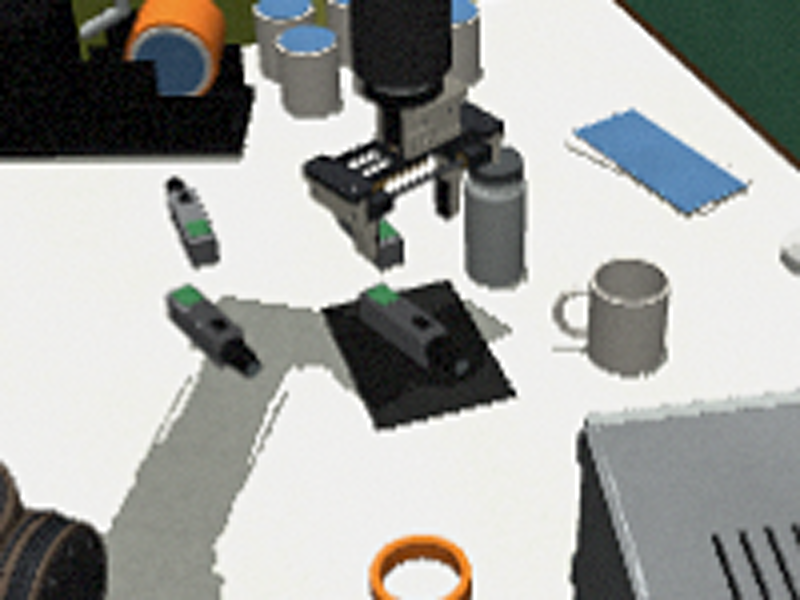

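The gripper is over the wand on the mat, and the tumbler stands just outside the far jaw. Descend.

>>> carry_out(
  plan=[
    [[0, 0, 0.02], [0, 0, 0], 0],
    [[0, 0, 0.02], [0, 0, 0], 0],
    [[0, 0, 0.02], [0, 0, 0], 0],
    [[0, 0, 0.02], [0, 0, 0], 0],
    [[0, 0, 0.02], [0, 0, 0], 0],
    [[0, 0, 0.02], [0, 0, 0], 0],
    [[0, 0, 0.012], [0, 0, 0], 0],
    [[0, 0, 0.005], [0, 0, 0], 0],
    [[0, 0, 0], [0, 0, 0], 0],
  ],
)

```text
time_s: 10.27
tcp_pos: [0.4893, 0.3365, 0.1882]
eef_rot: [-180.0, 0.0, -70.3]
contact_force: [-0.4, -0.8, 0.3]
gripper_width: 0.0875
```

>>> carry_out(
  plan=[
    [[0, 0, 0], [0, 0, 0], 255],
    [[0, 0, 0], [0, 0, 0], 255],
    [[0, 0, 0], [0, 0, 0], 255],
    [[0, 0, 0], [0, 0, 0], 255],
    [[0, 0, 0], [0, 0, 0], 255],
    [[0, 0, 0], [0, 0, 0], 255],
    [[0, 0, 0], [0, 0, 0], 255],
    [[0, 0, 0], [0, 0, 0], 255],
  ],
  grip_force=30,
)

```text
time_s: 10.93
tcp_pos: [0.4889, 0.3361, 0.1877]
eef_rot: [-180.0, 0.0, -70.3]
contact_force: [0.2, -0.4, 0.0]
gripper_width: 0.0397
```

>>> carry_out(
  plan=[
    [[0, 0, 0], [0, 0, 0], 255],
    [[0, 0, 0], [0, 0, 0], 255],
    [[0, 0, 0], [0, 0, 0], 255],
    [[0, 0, 0], [0, 0, 0], 255],
    [[0, 0, 0], [0, 0, 0], 255],
  ],
)

```text
time_s: 11.35
tcp_pos: [0.489, 0.3362, 0.1877]
eef_rot: [-180.0, 0.0, -70.3]
contact_force: [1.1, 0.1, 0.7]
gripper_width: 0.0341
```

>>> carry_out(
  plan=[
    [[0, 0, -0.01], [0, 0, 0], 255],
    [[0, 0, -0.02], [0, 0, 0], 255],
    [[0, 0, -0.02], [0, 0, 0], 255],
    [[0, 0, -0.02], [0, 0, 0], 255],
    [[0, 0, -0.02], [0, 0, 0], 255],
    [[0, 0, -0.02], [0, 0, 0], 255],
    [[0, 0, -0.01], [0, 0, 0], 255],
    [[0, 0, 0], [0, 0, 0], 255],
  ],
)

```text
time_s: 12.02
tcp_pos: [0.4892, 0.3364, 0.3104]
eef_rot: [-179.8, 0.1, -70.3]
contact_force: [0.6, 0.1, -2.8]
gripper_width: 0.0338
```

Run:
```python
from h import *
b=cap('side','s4.png'); s=r.get_state();print(s['tcp_pos'],s['eef_rot'],s['contact_force'],s['gripper_width'])
p=proj('side',[s['tcp_pos']-[0,0,.14]])[0].astype(int)
y0=max(0,p[1]-75);x0=p[0]-100;print(x0,y0)
c=b[y0:y0+150,x0:x0+200]; cv2.imwrite('pics/s4c.png',cv2.resize(c,None,fx=4,fy=4,interpolation=cv2.INTER_CUBIC)[:,:,::-1])
```

```text
[0.48877935 0.33612064 0.30853592] [-1.79919481e+02  7.45096285e-02 -7.03254325e+01] [-0.66856912 -0.326345   -2.57251274] 0.03375291230033501
135 93
```

View pics/s4c.png

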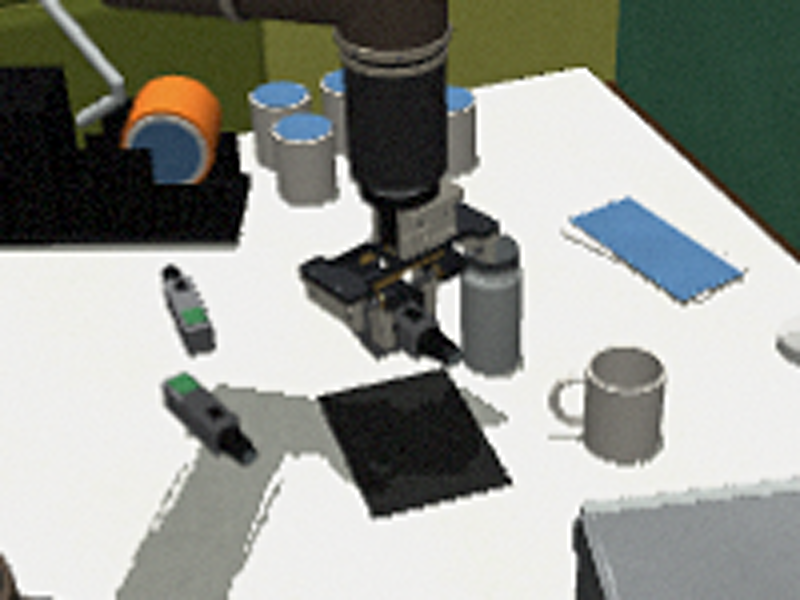

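The wand is held level with the width at 34 mm; its nose tip is at crop (461,357). Now I'll check the tip position.

Run:
```python
from h import *
print(onz('side',[[135+461/4-.4,93+357/4-.4]],.3088-.1647))
print((proj('side',[[.515,.263,.144]])-[135,93])*4)
```

```text
[[0.51829872 0.26433036 0.1441    ]]
[[456.79134117 357.04590668]]
```

>>> carry_out(
  plan=[
    [[0.012, -0.003, 0], [0, 0, 0], 255],
    [[0.024, -0.005, 0], [0, 0, 0], 255],
    [[0.024, -0.005, 0], [0, 0, 0], 255],
    [[0.024, -0.005, 0], [0, 0, 0], 255],
    [[0.024, -0.005, 0], [0, 0, 0], 255],
    [[0.024, -0.006, 0], [0, 0, 0], 255],
    [[0.024, -0.006, 0], [0, 0, 0], 255],
    [[0.024, -0.006, 0], [0, 0, 0], 255],
    [[0.024, -0.006, 0], [0, 0, 0], 255],
    [[0.024, -0.006, 0], [0, 0, 0], 255],
    [[0.024, -0.006, 0], [0, 0, 0], 255],
    [[0.024, -0.002, 0], [0, 0, 0], 255],
  ],
)

```text
time_s: 13.07
tcp_pos: [0.6398, 0.0951, 0.3054]
eef_rot: [179.8, -0.0, -70.3]
contact_force: [0.9, 0.0, -2.7]
gripper_width: 0.0341
```

>>> carry_out(
  plan=[
    [[0, 0, 0.004], [0, 0, 3], 255],
    [[0, 0, 0.004], [0, 0, 5], 255],
    [[0, 0, 0.004], [0, 0, 6], 255],
    [[0, 0, 0.004], [0, 0, 6], 255],
    [[0, 0, 0.004], [0, 0, 6], 255],
    [[0, 0, 0.003], [0, 0, 4.5], 255],
    [[0, 0, 0], [0, 0, 2], 255],
    [[0, 0, 0], [0, 0, 0], 255],
    [[0, 0, 0], [0, 0, 0], 255],
  ],
)

```text
time_s: 13.82
tcp_pos: [0.639, 0.0963, 0.2831]
eef_rot: [179.9, -0.1, -102.8]
contact_force: [-0.0, -0.9, -2.2]
gripper_width: 0.0344
```

Run:
```python
from h import *
a=cap('top','t5.png');b=cap('side','s5.png'); s=r.get_state();p=s['tcp_pos'];print(p,s['eef_rot'],s['gripper_width'])
M=R.from_euler('xyz',s['eef_rot'],degrees=True).as_matrix()
n=p+M@[.077,0,.1647];d=np.array([.6045,-.0565,.12])-n
print('nose',n,'patch in wand',d@M[:,0],d@-M[:,1],d[2]);print(proj('top',[n]),proj('side',[n]))
c=a[90:240,220:420]; cv2.imwrite('pics/t5c.png',cv2.convertScaleAbs(cv2.resize(c,None,fx=4,fy=4,interpolation=cv2.INTER_CUBIC)[:,:,::-1],alpha=1.8))
q=proj('side',[n])[0].astype(int);c=b[q[1]-75:q[1]+75,q[0]-100:q[0]+100]; cv2.imwrite('pics/s5c.png',cv2.resize(c,None,fx=4,fy=4,interpolation=cv2.INTER_CUBIC)[:,:,::-1]);print(q)
```

```text
[0.6391487  0.09648443 0.28382209] [ 1.79936260e+02 -4.33788700e-02 -1.02750198e+02] 0.033996445858956996
nose [0.62194852 0.02130197 0.11918054] patch in wand 0.07973499172872393 0.0001518483002616945 0.000819458971743181
[[294.56695204 161.43577559]] [[303.22232631 218.32494801]]
[303 218]
```

View pics/t5c.png

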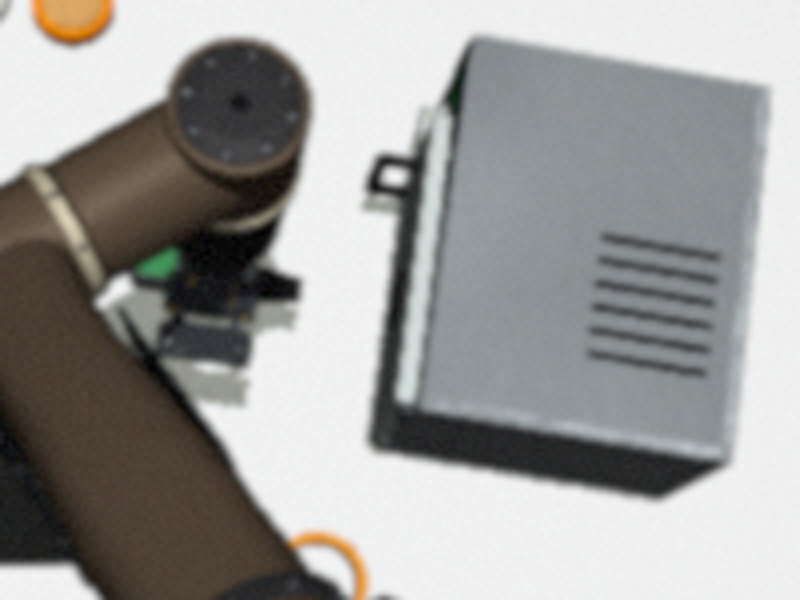

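View pics/s5c.png

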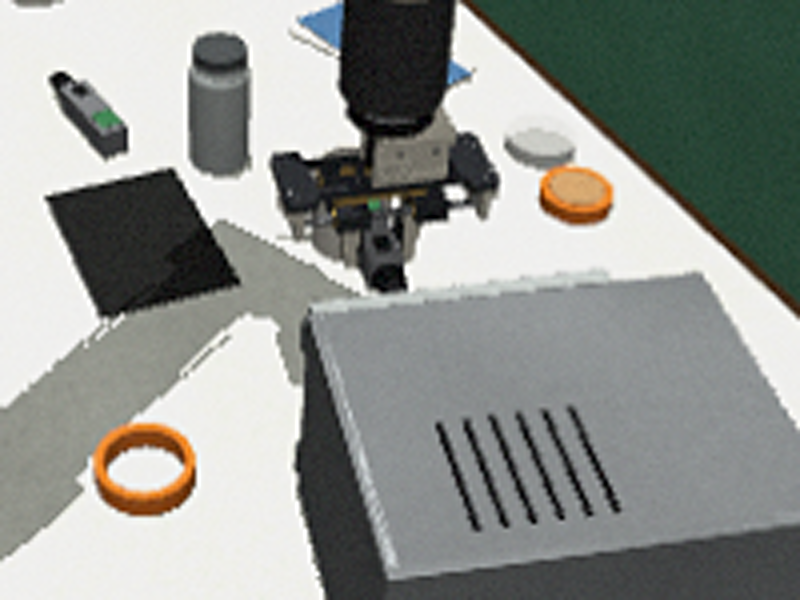

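The nose tip at top crop (300,288), full-image (295,162), matches the predicted (294.6,161.4). The computed aim error is about 1 mm at 80 mm, so I'll hold about 2.5 s.

>>> carry_out(
  plan=[
    [[0, 0, 0], [0, 0, 0], 255],
    [[0, 0, 0], [0, 0, 0], 255],
    [[0, 0, 0], [0, 0, 0], 255],
    [[0, 0, 0], [0, 0, 0], 255],
    [[0, 0, 0], [0, 0, 0], 255],
    [[0, 0, 0], [0, 0, 0], 255],
    [[0, 0, 0], [0, 0, 0], 255],
    [[0, 0, 0], [0, 0, 0], 255],
    [[0, 0, 0], [0, 0, 0], 255],
    [[0, 0, 0], [0, 0, 0], 255],
    [[0, 0, 0], [0, 0, 0], 255],
    [[0, 0, 0], [0, 0, 0], 255],
  ],
)

```text
time_s: 14.92
tcp_pos: [0.6393, 0.0968, 0.2847]
eef_rot: [-180.0, -0.0, -102.8]
contact_force: [-1.0, 0.5, -2.5]
gripper_width: 0.034
```

>>> carry_out(
  plan=[
    [[0, 0, 0], [0, 0, 0], 255],
    [[0, 0, 0], [0, 0, 0], 255],
    [[0, 0, 0], [0, 0, 0], 255],
    [[0, 0, 0], [0, 0, 0], 255],
    [[0, 0, 0], [0, 0, 0], 255],
    [[0, 0, 0], [0, 0, 0], 255],
    [[0, 0, 0], [0, 0, 0], 255],
    [[0, 0, 0], [0, 0, 0], 255],
    [[0, 0, 0], [0, 0, 0], 255],
    [[0, 0, 0], [0, 0, 0], 255],
    [[0, 0, 0], [0, 0, 0], 255],
    [[0, 0, 0], [0, 0, 0], 255],
  ],
)

```text
time_s: 15.92
tcp_pos: [0.6393, 0.0968, 0.2846]
eef_rot: [180.0, -0.0, -102.8]
contact_force: [-0.3, 0.7, -1.9]
gripper_width: 0.0336
```

>>> carry_out(
  plan=[
    [[0, 0, 0], [0, 0, 0], 255],
    [[0, 0, 0], [0, 0, 0], 255],
    [[0, 0, 0], [0, 0, 0], 255],
    [[0, 0, 0], [0, 0, 0], 255],
    [[0, 0, -0.008], [0, 0, 0], 255],
    [[0, 0, -0.016], [0, 0, -6.5], 255],
    [[0, 0, 0], [0, 0, -6.5], 255],
    [[0, 0, 0], [0, 0, -6.5], 255],
    [[0, 0, 0], [0, 0, -6.5], 255],
    [[0, 0, 0], [0, 0, -6.5], 255],
    [[0, 0, 0], [0, 0, 0], 255],
  ],
)

```text
time_s: 16.83
tcp_pos: [0.6394, 0.0968, 0.3094]
eef_rot: [-180.0, -0.0, -70.0]
contact_force: [0.1, -0.1, -2.4]
gripper_width: 0.0339
```

>>> carry_out(
  plan=[
    [[-0.012, 0.003, 0], [0, 0, 0], 255],
    [[-0.024, 0.006, 0], [0, 0, 0], 255],
    [[-0.024, 0.006, 0], [0, 0, 0], 255],
    [[-0.024, 0.006, 0], [0, 0, 0], 255],
    [[-0.024, 0.006, 0], [0, 0, 0], 255],
    [[-0.024, 0.006, 0], [0, 0, 0], 255],
    [[-0.024, 0.006, 0], [0, 0, 0], 255],
    [[-0.024, 0.006, 0], [0, 0, 0], 255],
    [[-0.024, 0.006, 0], [0, 0, 0], 255],
    [[-0.024, 0.006, 0], [0, 0, 0], 255],
    [[-0.024, 0.006, 0], [0, 0, 0], 255],
    [[-0.024, 0.006, 0], [0, 0, 0], 255],
  ],
)

```text
time_s: 17.83
tcp_pos: [0.4801, 0.3346, 0.3092]
eef_rot: [-180.0, 0.0, -70.5]
contact_force: [1.2, 0.3, -2.7]
gripper_width: 0.0338
```

>>> carry_out(
  plan=[
    [[0, 0, 0], [0, 0, 0], 255],
    [[0, 0, 0.01], [0, 0, 0], 255],
    [[0, 0, 0.02], [0, 0, 0], 255],
    [[0, 0, 0.02], [0, 0, 0], 255],
    [[0, 0, 0.02], [0, 0, 0], 255],
    [[0, 0, 0.02], [0, 0, 0], 255],
    [[0, 0, 0.015], [0, 0, 0], 255],
    [[0, 0, 0.006], [0, 0, 0], 255],
    [[0, 0, 0.003], [0, 0, 0], 255],
    [[0, 0, 0], [0, 0, 0], 255],
    [[0, 0, 0], [0, 0, 0], 255],
  ],
)

```text
time_s: 18.75
tcp_pos: [0.4817, 0.3335, 0.1953]
eef_rot: [-180.0, 0.0, -70.4]
contact_force: [0.9, 0.3, -2.7]
gripper_width: 0.0337
```

Another 7.5 mm to touch; lower slowly.

>>> carry_out(
  plan=[
    [[0, 0, 0.002], [0, 0, 0], 255],
    [[0, 0, 0.002], [0, 0, 0], 255],
    [[0, 0, 0.002], [0, 0, 0], 255],
    [[0, 0, 0.001], [0, 0, 0], 255],
    [[0, 0, 0], [0, 0, 0], 255],
  ],
)

```text
time_s: 19.17
tcp_pos: [0.4814, 0.3335, 0.1877]
eef_rot: [-180.0, 0.0, -70.3]
contact_force: [0.0, -0.4, -2.2]
gripper_width: 0.0337
```

>>> carry_out(
  plan=[
    [[0, 0, 0.0008], [0, 0, 0], 255],
    [[0, 0, 0], [0, 0, 0], 255],
  ],
)

```text
time_s: 19.33
tcp_pos: [0.4813, 0.3335, 0.1877]
eef_rot: [-180.0, 0.0, -70.3]
contact_force: [-2.3, -1.3, 5.3]
gripper_width: 0.034
```

Touching (+5 N). Release and rise.

>>> carry_out(
  plan=[
    [[0, 0, 0], [0, 0, 0], 130],
    [[0, 0, 0], [0, 0, 0], 60],
    [[0, 0, 0], [0, 0, 0], 30],
    [[0, 0, 0], [0, 0, 0], 30],
    [[0, 0, 0], [0, 0, 0], 30],
    [[0, 0, 0], [0, 0, 0], 30],
    [[0, 0, 0], [0, 0, 0], 30],
    [[0, 0, 0], [0, 0, 0], 30],
  ],
)

```text
time_s: 20.0
tcp_pos: [0.4813, 0.3334, 0.1868]
eef_rot: [180.0, -0.0, -70.3]
contact_force: [-0.2, 0.2, 0.0]
gripper_width: 0.0764
```

>>> carry_out(
  plan=[
    [[0, 0, -0.005], [0, 0, 0], 30],
    [[0, 0, -0.015], [0, 0, 0], 30],
    [[0, 0, -0.025], [0, 0, 0], 30],
    [[0, 0, -0.03], [0, 0, 0], 30],
    [[0, 0, -0.03], [0, 0, 0], 30],
    [[0, 0, -0.03], [0, 0, 0], 30],
    [[0, 0, -0.03], [0, 0, 0], 30],
    [[0, 0, -0.03], [0, 0, 0], 30],
    [[0, 0, -0.02], [0, 0, 0], 30],
    [[0, 0, 0], [0, 0, 0], 30],
    [[0, 0, 0], [0, 0, 0], 30],
  ],
)

```text
time_s: 20.92
tcp_pos: [0.4813, 0.3334, 0.4037]
eef_rot: [-179.8, 0.1, -70.3]
contact_force: [0.3, -1.0, -0.9]
gripper_width: 0.0774
```

Run:
```python
from h import *
b=cap('side','s6.png'); s=r.get_state();print(s['contact_force'],s['gripper_width'])
cv2.imwrite('pics/s6c.png',cv2.resize(b[130:330,180:420],(800,600),interpolation=cv2.INTER_CUBIC)[80:,:,::-1] if 0 else cv2.resize(b[130:310,180:420],(800,600),interpolation=cv2.INTER_CUBIC)[:,:,::-1])
```

```text
[ 0.29472831  0.39016253 -1.59342078] 0.0779214175382313
```

View pics/s6c.png

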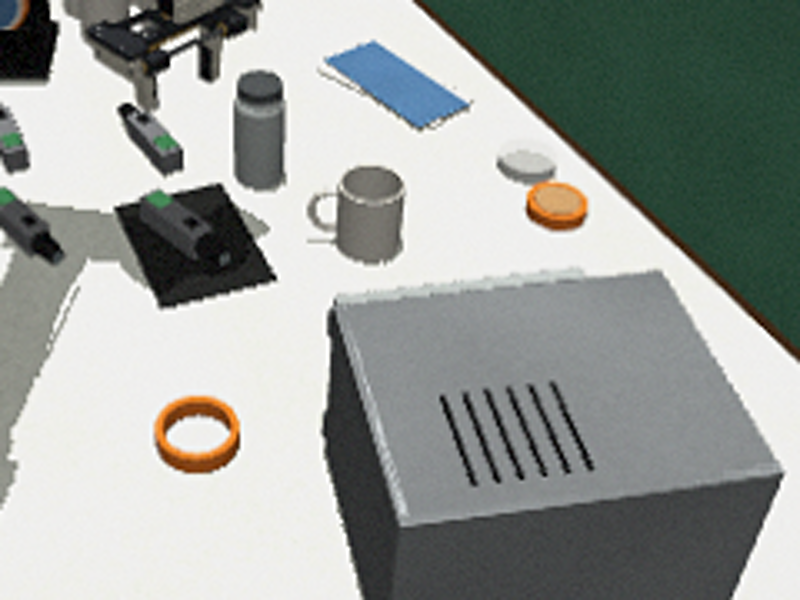

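The wand lies upright in the middle of the mat at about (185,225), the gripper is clear, the door is shut, and the mug, tumbler and tape have not moved. Handing in.

```bash
python3 -c "
from plant import r
print(r.close_job())"
```

```text
the job is handed in; nothing more can be done
None
```

The job is done and handed in at about 21 s of the 67 s allowed; no verdict was reported.

- **Door:** I pushed it shut slowly. The force peaked at about 9 N, then fell to zero as the catch drew the door in. In the top picture it then stood at about 0.04 rad, with nothing touching it.
- **Thermometer:** I took the rightmost one, which lay on the mat. I held it about 80 mm from the patch for about 2.4 s, with a computed aim error of about 1 mm. The patch position came from the hinge and door angle, because neither camera showed the patch itself. The nose tip in the top picture matched its computed position within 1 pixel.
- **Setting down:** I lowered it onto the mat until it touched, with about 5 N, and then let go. The last picture shows it upright in the middle of the mat, the gripper clear and the door shut. The mug, tumbler and tape roll look to be where they were; I judged that by eye and did not measure it.

No check failed or disagreed.

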